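Put the worktop in order after cooking

TASK

Cooking is done: put the five things left along the front of the worktop back where each belongs - the lemon and the garlic in the bowl, the spice jar and the pepper mill upright in the wells of the bamboo stand that are made for them (the jar in the small one, the mill in the large one), and the steel scourer in the empty bay of the sink caddy, beside the dish soap. The jar and the mill should stand right down on the floors of their wells, and the tin and the glass should stay where they are.

Things in the scene. Friction and masses are not known exactly. Their poses are not given: they have to be found in the camera images.
- lemon: the yellow lemon lying on the worktop, 72 long (its own x) x 57 (its own y) x 58 mm high; origin under its middle, at the worktop when it lies as found (so 29 mm below its centre)
- garlic: the whole pale garlic bulb, 48 x 50 mm and 51 mm high to the tip of its stalk, widest (50 mm) about 20 mm up; origin under its middle
- spice_jar: the small round spice jar with a label and a green cap, the only one here: 46 mm diameter all the way up, 106 mm high; origin at the centre of its foot, z up
- mill: the brown turned-wood pepper mill: 58 mm diameter foot, 150 mm high; its head is a 50 mm ball between 109 and 139 mm up, good to grip, and does not turn; origin at the centre of its foot, z up
- scourer: the loose ball of curled steel wire, a pot scourer, 54 x 60 mm and 43 mm high, firm; origin under its middle
- bowl: the small white ceramic bowl, fixed, 150 mm across the rim and 58 mm high, walls 4 mm, curving in to a floor about 70 mm across and 7 mm above the worktop; origin at the centre of its underside. (Wall cabinets overhang the back of the worktop behind the bowl, stand and caddy: their fronts at x = 0.61 m, undersides 0.55 m up)
- stand: bamboo condiment stand, fixed, a block 96 (x) x 170 (y) x 34 mm high with two round wells, 26 mm deep, their floors 8 mm above the worktop: the small one, 58 mm wide, centred at own (0, +42 mm), for the spice jar; the large one, 74 mm wide, at own (0, -36 mm), for the pepper mill; origin at the centre of its underside
- caddy: low steel sink caddy with slotted sides, fixed, 86 (x) x 158 (y) mm, rim 43 mm high, two bays with floors 6 mm above the worktop: in the smaller the 170 mm high dish-soap bottle stands already (fixed, at own y -52 mm, 58 x 40 mm in x, y); the empty one, 80 (x) x 86 (y) mm inside, is centred at own (0, +33 mm) and takes the scourer turned any way; origin at the centre of its underside
- tin: a short round food tin, 75 mm diameter, 58 mm high, loose, standing among the things; not part of the job; origin at the centre of its foot
- glass: an empty clear drinking glass, 81 mm diameter, 92 mm high, loose, at the left-hand end of the row, in front of the sink; not part of the job; origin at the centre of its foot

How it is judged:
By the outcome, as a careful person would: the job done as asked, in the order asked, and still so for the second after the job is handed in, with the robot touching nothing.
It also fails if it takes over 128 s, if anything falls off the work surface, if the arm or the gripper's body presses on something with over 40 N, if the wrist force passes 120 N, or if a joint passes its speed limit or range.

ROBOT

A 7-joint arm with a two-finger parallel gripper is mounted at the origin on a cart in front of the work surface, level with it; the furniture and walls round the work are solid. World frame = base frame: x ahead of the robot, y to its left, z up, the work surface at z = 0. Lengths are in mm, angles in rad, forces in N, time in s.
With the tool pointing down it reaches from about 350 to 775 mm from the base axis. Payload 3.1 kg.
Tool frame: the origin (TCP) lies midway between the tips of the shut fingers; the grasp point (between the pads) lies 19 mm behind it (robot.grip_depth is the distance from the TCP to the grasp point, in mm); z points along the fingers, y is the line along which they close (so a half turn about z gives the same grasp; the last joint's range is limited). The gripper opens to 85 mm and grips with 20 to 120 N. Pads are 22 mm wide; open, the fingers measure 114 mm over their backs; the gripper's body (76 mm by 85 mm) begins 54 mm behind the grasp point. The pads swing forward as they close: fully open they stand 13 mm farther back than shut.
Start: joints at [-1.202, 0.311, 0.014, 1.512, -0.004, 1.319, -0.027], TCP at [219.614, 504.269, 231.304] pointing down, gripper open.
Joint ranges: [-2.7, 2.7], [-0.3, 1.91], [-1.27, 1.3], [0.12, 2.57], [-1.44, 4.58], [0.2, 2.03], [-3.05, 3.05]. Speed limits (rad/s): [2.79, 2.79, 3.14, 3.14, 3.14, 3.14, 3.14].

INTERFACE

Orientations are given as a rotation vector (axis times angle).
In Python, from station import robot gives the robot as it stands. The module is installed in compiled form; this text tells all that it offers.
- The arm moves only by the tool apply_moves, never from a script. Its arguments are lists of equal length, an entry for each row: "translation": the shift along the tool's x, y, z normalised to -1 to 1, where 1 is 60 cm, a list of three; "spin": the turn about the tool's z normalised to -1 to 1, where 1 is 30 degrees; "claw": the opening, from -1 (shut) to 1 (fully open). A call has 1 to 12 rows; each row is the pose to reach, as a shift and turn from the pose commanded when the call began, along the tool's axes at that moment; what a row does not reach only later rows make up. A row lasts 1/12 s, in which the tool goes at most 41.7 mm and 7.16 degrees, less where a joint would pass 70% of its speed; a pose out of reach is approached as far as the arm can. A call with a number of a shift or a turn outside -1 to 1 is refused whole. A call with a gripper value outside its range is refused whole. The fingers move at their own pace and stop on an object; "squeeze" is the grip in N (left out, the last holds). Time passes only in rows, so rows that repeat a pose let the fingers close. It gives the time, the measured TCP pose, the force, the opening and the grip force at its end, in the units of the state.
- robot.get_obs(): the state, without advancing time (a new reading comes with each control period).
- robot.capture(name): name is "scene" or "top" or "wrist"; returns a dict with "image" (384x512x3 uint8, red, green, blue), "z_map" (384x512 float32, mm along the optical axis (not along the pixel's ray), 0 where there is no reading), "intrinsics" (3x3 intrinsics, pixels), "position" and "attitude" of the camera in the world. Camera axes: x right, y down, z forward; pixel columns grow to the right and rows downward; lengths in mm; the calibration is good to about 2 mm. A picture is of the moment at which its call begins.
- robot.finish_job(): hands the job in; it is judged then, once.
The state is a dict: "clock": time; "q": joint angles; "qvel": joint speeds; "joint_efforts": joint torques, N m; "eef_pos": TCP position; "tool_rot": TCP orientation; "contact_force": force on the tool from outside, world axes, zero at the start; "ft_torque": the same for the moment, N m; "gripper_width": finger opening in mm; "grasp_force": force on a finger pad.
Only numpy, scipy, OpenCV 4.12 (cv2) and the standard library are available. Lean on these libraries where they do the work, as an engineer would, in place of code of your own. Each camera call takes 0.05 s, during which the arm holds its last target. There are 200 camera calls.

## Working session

There is one attempt and no reset: what is moved stays moved. The work goes in short steps, Python scripts to look and compute and a tool call to move; the robot and the scene stay as the last step left them, time stands still between calls to the robot, and variables do not carry over. Pictures are saved under pics/ and viewed, at most 14 in all, crops included, and the job is handed in when it is done.

Besides the shell and the picture viewer there is one more tool, called after "Emit:" by a JSON object that holds its "api" and its "payload". apply_moves: Moves the arm, as the interface text tells. Its arguments: {"type":"object","properties":{"translation":{"type":"array","items":{"type":"array","items":{"type":"number"}}},"spin":{"type":"array","items":{"type":"number"}},"claw":{"type":"array","items":{"type":"number"}},"squeeze":{"type":"number"}},"required":["translation","spin","claw"]}

```bash
mkdir -p pics; cat > h.py <<'E'
import numpy as np, cv2
from scipy.spatial.transform import Rotation as R
from station import robot
def cap(n,save=None):
    c=robot.capture(n)
    if save: cv2.imwrite('pics/'+save,cv2.cvtColor(c['image'],cv2.COLOR_RGB2BGR))
    return c
def rot(c):
    a=np.array(c['attitude'],float)
    return a if a.shape==(3,3) else R.from_rotvec(a).as_matrix()
def cloud(c):
    z=c['z_map'].astype(float); K=c['intrinsics']; v,u=np.mgrid[:z.shape[0],:z.shape[1]]
    p=np.stack([(u-K[0,2])/K[0,0]*z,(v-K[1,2])/K[1,1]*z,z],-1)
    w=p@rot(c).T+np.array(c['position']); w[z==0]=np.nan
    return w
E
python3 - <<'E'
from h import *
for n in('scene','top'):
    c=cap(n,n+'0.png'); np.savez(n+'0.npz',**c); print(n,c['position'],c['attitude'],c['intrinsics'][0])
o=robot.get_obs(); print(o)
E
```

```text
scene [-149.82490251 -551.49736248  654.8777447 ] [-2.02359065  0.90797616 -0.4474371 ] [369.47678381   0.         254.51377754]
top [ 241.07360397   38.98363898 1564.37651364] [-2.11610476  2.17821251 -0.14095056] [464.57296987   0.         253.8615134 ]
{'clock': 0.1, 'q': array([-1.20171458,  0.31164651,  0.01399698,  1.512873  , -0.00438623,
        1.31921024, -0.02719649]), 'qvel': array([-0.00028727, -0.00332099,  0.00050875, -0.00408193, -0.00304701,
        0.00122942, -0.00028671]), 'joint_efforts': array([ 9.08054626e-04, -3.80859268e+01,  1.46967913e-01, -2.31243414e+01,
        1.23811851e-02,  7.99609552e-03,  2.13708108e-05]), 'eef_pos': array([219.36513333, 503.65570531, 230.33884451]), 'tool_rot': array([-0.64053739, -3.07526328,  0.00326836]), 'contact_force': array([-0.19117852,  0.52233491, -0.64271005]), 'ft_torque': array([ 0.03962177, -0.02691086, -0.00338087]), 'grasp_force': 0.0, 'gripper_width': 85.08540194938686}
```

View pics/scene0.png

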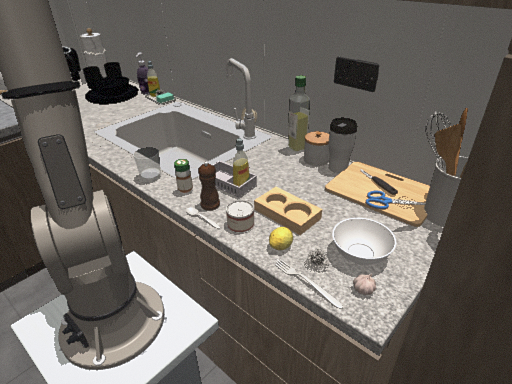

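View pics/top0.png

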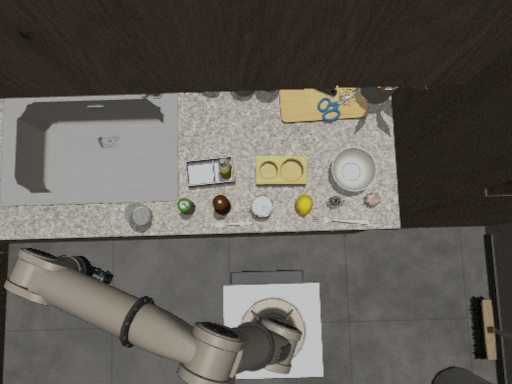

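The views show, left to right, glass, jar, mill, tin, lemon, scourer and garlic along the front. In the top view they are at about (140,215), (185,205), (222,204), (262,207), (304,204), (335,202) and (372,200). The caddy is at (211,172), the stand at (281,170) and the bowl at (353,171).

```bash
cat > meas.py <<'E'
from h import *
for n in('top','scene'):
    c=dict(np.load(n+'0.npz')); w=cloud(c)
    m=(w[...,2]>7)&(w[...,2]<200)&(w[...,0]>330)&(w[...,0]<640)&(abs(w[...,1])<480)
    N,l,s,_=cv2.connectedComponentsWithStats(m.astype(np.uint8),connectivity=4)
    fl=(abs(w[...,0]-420)<120)&(abs(w[...,1])<350)&(abs(w[...,2])<7); print(n,'worktop z',np.median(w[fl][:,2]),fl.sum())
    for i in range(1,N):
        if s[i,4]<12: continue
        p=w[l==i]; lo,hi=np.percentile(p,[2,98],axis=0)
        print(s[i],'mid',((lo+hi)/2).round(),'size',(hi-lo).round(),'zmax',p[:,2].max().round(), 'rgb',c['image'][l==i].mean(0).round())
E
python3 meas.py
```

```text
top worktop z 0.7799866919525584 9282
[ 402  120   30   97 1860] mid [ 498. -467.  104.] size [271.   5. 186.] zmax 200.0 rgb [39. 33. 26.]
[ 331  146   46   46 1338] mid [ 519. -286.   35.] size [135. 135.  54.] zmax 66.0 rgb [169. 167. 162.]
[ 254  155   53   32 1311] mid [525. -45.  24.] size [ 96. 164.  33.] zmax 45.0 rgb [176. 165. 117.]
[185 156  50  32 821] mid [528. 193.  91.] size [ 92. 156. 167.] zmax 181.0 rgb [134. 132. 122.]
[350 167   7   9  19] mid [ 519. -293.   11.] size [25. 18.  7.] zmax 15.0 rgb [191. 192. 193.]
[295 193  18  23 274] mid [ 407. -117.   44.] size [62. 49. 32.] zmax 66.0 rgb [168. 154.  50.]
[364 193  16  15 163] mid [ 418. -344.   29.] size [41. 42. 38.] zmax 52.0 rgb [153. 137. 126.]
[212 195  19  20 293] mid [409. 153.  80.] size [ 47.  48. 138.] zmax 155.0 rgb [71. 50. 33.]
[251 195  23  25 431] mid [403.  22.  42.] size [69. 68. 40.] zmax 65.0 rgb [174. 174. 173.]
[329 195  15  14 139] mid [ 416. -227.   25.] size [40. 43. 32.] zmax 42.0 rgb [108. 104.  96.]
[177 198  18  17 231] mid [409. 268.  66.] size [44. 42. 93.] zmax 116.0 rgb [101. 117.
[... 693 characters left out ...]
0 rgb [169. 150. 120.]
[195 212  19  12  44] mid [352. 113.  10.] size [11. 66.  5.] zmax 14.0 rgb [225. 221. 215.]
[ 332  218   64   47 2040] mid [ 516. -285.   34.] size [139. 135.  50.] zmax 62.0 rgb [197. 194. 190.]
[269 227  24  23 448] mid [ 398. -124.   37.] size [51. 45. 42.] zmax 60.0 rgb [186. 170.  83.]
[307 249  22  19 278] mid [ 411. -227.   24.] size [40. 48. 31.] zmax 41.0 rgb [121. 116. 110.]
[405 268  32  73 547] mid [ 358. -474.  106.] size [  4.  11. 183.] zmax 200.0 rgb [60. 54. 47.]
[294 272  34  26 140] mid [ 349. -252.   12.] size [13. 88. 10.] zmax 19.0 rgb [227. 224. 220.]
[353 273  23  22 381] mid [ 412. -349.   30.] size [36. 43. 35.] zmax 51.0 rgb [171. 150. 141.]
```

```bash
cat >> h.py <<'E'
def yaw():  # world direction of closing axis (tool y), deg mod 180
    T=R.from_rotvec(robot.get_obs()['tool_rot']).as_matrix(); return np.degrees(np.arctan2(T[1,1],T[0,1]))
def go(*pts,yaw_to=None):
    """normalised shifts (tool axes) from now to world TCP points; spin to closing-axis yaw"""
    o=robot.get_obs(); T=R.from_rotvec(o['tool_rot']).as_matrix()
    for p in pts:
        d=np.array(p,float)-o['eef_pos']; print('to',p,'->',(T.T@d/600).round(3),'rows>=%.1f'%(np.linalg.norm(d)/41.7))
    y=yaw(); print('at',o['eef_pos'].round(1),'yaw %.1f'%y,'toolz',T[:,2].round(3),'w %.1f F %.1f'%(o['gripper_width'],o['grasp_force']),'q7 %.2f'%o['q'][6],'t %.1f'%o['clock'],o['contact_force'].round(1))
    if yaw_to is not None:
        d=(y-yaw_to+90)%180-90; print('spin %.3f (deg %.1f)'%(d/30,d))  # tool z down: +spin lowers world yaw
E
python3 - <<'E'
from h import *
c=dict(np.load('top0.npz')); w=cloud(c)
def rect(name,x,y,r,zlo,zhi):
    m=(abs(w[...,2]-(zlo+zhi)/2)<(zhi-zlo)/2)&(np.hypot(w[...,0]-x,w[...,1]-y)<r)
    p=w[m][:,:2].astype(np.float32); print(name,len(p),'minrect',np.round(cv2.minAreaRect(p),1) if 0 else cv2.minAreaRect(p),'circ',cv2.minEnclosingCircle(p)); return p
p=rect('lemon',405,-119,50,8,80); q=p-p.mean(0); e,v=np.linalg.eigh(q.T@q); print('lemon axis deg',np.degrees(np.arctan2(v[1,1],v[0,1])),np.sqrt(e/len(p)))
rect('stand',525,-45,110,25,45); rect('caddy',528,193,95,32,50); rect('bowlrim',518,-286,90,50,70)
rect('garlic',416,-346,40,8,60);rect('scourer',414,-227,40,8,60);rect('jar',408,267,40,95,125);rect('mill',409,153,40,100,160)
c=dict(np.load('scene0.npz')); w=cloud(c)
p=rect('S lemon',402,-121,50,8,80); q=p-p.mean(0); e,v=np.linalg.eigh(q.T@q); print('lemon axis deg',np.degrees(np.arctan2(v[1,1],v[0,1])))
rect('S stand',525,-45,110,28,40);rect('S mill',409,153,40,105,160);rect('S jar',408,267,40,95,125)
go((405,-119,230),yaw_to=0)
E
```

```text
lemon 281 minrect ((407.2149658203125, -116.5406494140625), (68.34777069091797, 81.76703643798828), 83.71630859375) circ ((404.869140625, -122.50650787353516), 44.82341003417969)
lemon axis deg 173.21825 [14.300088 17.59599 ]
stand 876 minrect ((503.94940185546875, -44.98908233642578), (170.69967651367188, 140.67015075683594), 88.24620056152344) circ ((515.5890502929688, -44.70896530151367), 102.22147369384766)
caddy 238 minrect ((528.4326171875, 192.85794067382812), (89.07477569580078, 160.4747772216797), 5.001481056213379) circ ((527.2623291015625, 192.27572631835938), 88.4767837524414)
bowlrim 282 minrect ((517.5223388671875, -284.59197998046875), (147.31417846679688, 145.89463806152344), 38.117610931396484) circ ((517.383056640625, -284.891845703125), 75.07645416259766)
garlic 165 minrect ((417.5603942871094, -350.62017822265625), (64.96549987792969, 43.50704574584961), 79.11872100830078) circ ((416.6968994140625, -349.36444091796875), 37.60240173339844)
scourer 150 minrect ((409.8423156738281, -228.82073974609375), (61.126243591308594, 49.28696060180664), 39.67693328857422) circ
[... 684 characters left out ...]
6.10131072998047), (172.8191680908203, 155.54278564453125), 89.21898651123047) circ ((515.5198974609375, -45.554969787597656), 101.16593170166016)
S mill 253 minrect ((403.5776062011719, 148.75856018066406), (39.38081741333008, 45.576377868652344), 18.559417724609375) circ ((407.65093994140625, 149.70162963867188), 24.16713523864746)
S jar 132 minrect ((407.4490966796875, 266.58984375), (44.75248336791992, 43.68132019042969), 43.00090408325195) circ ((408.16094970703125, 267.5534973144531), 24.428401947021484)
to (405, -119, 230) -> [-0.698 -0.828  0.002] rows>=15.6
at [219.4 503.7 230.3] yaw 66.5 toolz [-0.001 -0.002 -1.   ] w 85.1 F 0.0 q7 -0.03 t 0.1 [-0.2  0.5 -0.6]
spin 2.216 (deg 66.5)
```

Emit:
{"api": "apply_moves", "payload": {"translation": [[-0.698,-0.828,-0.04],[-0.698,-0.828,-0.04],[-0.698,-0.828,-0.04],[-0.698,-0.828,-0.04],[-0.698,-0.828,-0.04],[-0.698,-0.828,-0.04],[-0.698,-0.828,-0.04],[-0.698,-0.828,-0.04],[-0.698,-0.828,-0.04],[-0.698,-0.828,-0.04],[-0.698,-0.828,-0.04],[-0.698,-0.828,-0.04]], "spin": [-0.5,-0.5,-0.5,-0.5,-0.5,-0.5,-0.5,-0.5,-0.5,-0.5,-0.5,-0.5], "claw": [1,1,1,1,1,1,1,1,1,1,1,1], "squeeze": 30}}

```text
clock: 1.1
eef_pos: [362.0, 23.4, 249.7]
tool_rot: [0.233, 3.133, 0.001]
contact_force: [1.2, 0.8, -0.4]
gripper_width: 85.4
grasp_force: 0.0
```

```bash
python3 -c "
from h import *
go((404,-119,230),yaw_to=80)"
```

```text
to (404, -119, 230) -> [-0.104 -0.224  0.033] rows>=3.6
at [362.   23.4 249.7] yaw 81.5 toolz [ 0.     0.001 -1.   ] w 85.4 F 0.0 q7 1.25 t 1.1 [ 1.2  0.8 -0.4]
spin 0.049 (deg 1.5)
```

Emit:
{"api": "apply_moves", "payload": {"translation": [[-0.104,-0.224,0.033],[-0.104,-0.224,0.033],[-0.104,-0.224,0.033],[-0.104,-0.224,0.033],[-0.104,-0.224,0.033],[-0.104,-0.224,0.033]], "spin": [0,0,0,0,0,0], "claw": [1,1,1,1,1,1]}}

```text
clock: 1.6
eef_pos: [403.5, -118.0, 229.5]
tool_rot: [-0.24, -3.131, 0.001]
contact_force: [1.0, 0.1, -0.2]
gripper_width: 85.4
grasp_force: 0.0
```

```bash
cat >> h.py <<'E'
def local(mask_fn,zlo,zhi,c=None,box=None):
    """largest colour blob -> points, extents, PCA axis"""
    c=c or cap('wrist'); w=cloud(c); hsv=cv2.cvtColor(c['image'],cv2.COLOR_RGB2HSV)
    m=mask_fn(hsv)&(w[...,2]>zlo)&(w[...,2]<zhi)
    if box is not None: m&=np.hypot(w[...,0]-box[0],w[...,1]-box[1])<box[2]
    m=cv2.morphologyEx(m.astype(np.uint8),cv2.MORPH_OPEN,np.ones((3,3)))
    n,l,s,_=cv2.connectedComponentsWithStats(m); i=1+s[1:,4].argmax(); p=w[l==i]
    lo,hi=np.percentile(p,[1,99],axis=0); q=p[:,:2]-p[:,:2].mean(0); e,v=np.linalg.eigh(q.T@q)
    print('px',s[i],'mid',((lo+hi)/2).round(1),'size',(hi-lo).round(1),'zmax',hi[2].round(1),'rect',np.round(np.hstack(cv2.minAreaRect(p[:,:2].astype(np.float32))),1),'axis %.1f'%np.degrees(np.arctan2(v[1,1],v[0,1])),'ratio %.2f'%np.sqrt(e[1]/e[0]))
    return p
E
python3 - <<'E'
from h import *
c=cap('wrist','w1.png')
local(lambda h:(abs(h[...,0].astype(int)-28)<8)&(h[...,1]>110),8,90,c,(404,-119,60))
go((404,-119,9),yaw_to=80)
E
```

```text
px [ 232  138   47   60 2071] mid [ 405.4 -116.9   47.1] size [61.9 49.1 25.2] zmax 59.7 rect [ 406.2 -117.3   55.6   57.8   42.4] axis 171.2 ratio 1.22
to (404, -119, 9) -> [-0.002 -0.005  0.367] rows>=5.3
at [ 403.6 -116.3  229.5] yaw 81.4 toolz [-0.001  0.001 -1.   ] w 85.4 F 0.0 q7 1.70 t 1.6 [-0.2 -0.2  0.1]
spin 0.047 (deg 1.4)
```

View pics/w1.png

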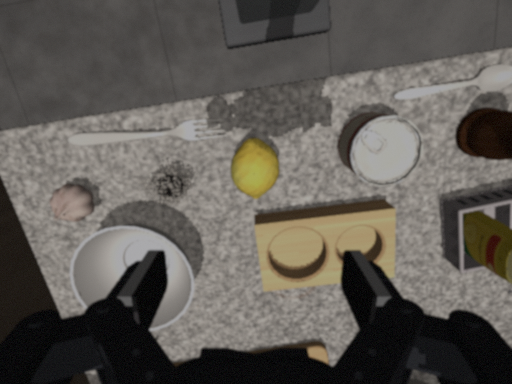

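The wrist view shows the lemon at (255,167), lying nearly along x, so the present yaw suits it. Descending.

Emit:
{"api": "apply_moves", "payload": {"translation": [[-0.003,-0.003,0.3],[-0.003,-0.003,0.3],[-0.003,-0.003,0.3],[-0.003,-0.003,0.3],[-0.003,-0.003,0.368],[-0.003,-0.003,0.368],[-0.003,-0.003,0.368],[-0.003,-0.003,0.368],[-0.003,-0.003,0.368],[-0.003,-0.003,0.368],[-0.003,-0.003,0.368],[-0.003,-0.003,0.368]], "spin": [0,0,0,0,0,0,0,0,0,0,0,0], "claw": [1,1,1,1,1,1,1,0,-1,-1,-1,-1], "squeeze": 30}}

```text
clock: 2.65
eef_pos: [407.7, -118.3, 11.2]
tool_rot: [0.232, 3.129, 0.002]
contact_force: [-0.7, 1.7, 6.9]
gripper_width: 54.6
grasp_force: 31.4
```

Emit:
{"api": "apply_moves", "payload": {"translation": [[0,0,0],[0,0,0],[0,0,0],[0,0,0],[0,0,-0.05],[0,0,-0.1],[0,0,-0.16],[0,0,-0.2],[0,0,-0.2]], "spin": [0,0,0,0,0,0,0,0,0], "claw": [-1,-1,-1,-1,-1,-1,-1,-1,-1]}}

```text
clock: 3.4
eef_pos: [410.4, -120.1, 134.9]
tool_rot: [0.232, 3.119, 0.001]
contact_force: [0.3, -0.3, -0.8]
gripper_width: 54.4
grasp_force: 32.7
```

```bash
python3 -c "
from h import *
go((518,-268,125),(518,-268,60),(518,-268,48),yaw_to=80)"
```

```text
to (518, -268, 125) -> [-0.214 -0.217  0.019] rows>=4.4
to (518, -268, 60) -> [-0.212 -0.217  0.127] rows>=4.7
to (518, -268, 48) -> [-0.212 -0.218  0.147] rows>=4.9
at [ 410.4 -120.1  134.9] yaw 81.5 toolz [ 0.014 -0.    -1.   ] w 54.4 F 32.7 q7 1.82 t 3.4 [ 0.3 -0.3 -0.8]
spin 0.049 (deg 1.5)
```

Emit:
{"api": "apply_moves", "payload": {"translation": [[-0.213,-0.231,0.0],[-0.213,-0.231,0.0],[-0.213,-0.231,0.0],[-0.213,-0.231,0.0],[-0.213,-0.231,0.0],[-0.213,-0.231,0.05],[-0.213,-0.231,0.1],[-0.213,-0.231,0.155],[-0.213,-0.231,0.155],[-0.213,-0.231,0.155]], "spin": [0,0,0,0,0,0,0,0,0,0], "claw": [-1,-1,-1,-1,-1,-1,-1,-1,-1,-1]}}

```text
clock: 4.23
eef_pos: [509.9, -273.5, 34.7]
tool_rot: [-0.233, -3.129, -0.003]
contact_force: [0.8, 0.8, 0.4]
gripper_width: 55.0
grasp_force: 32.7
```

```bash
python3 -c "
from h import *
go((518,-277,42))"
```

```text
to (518, -277, 42) -> [-0.014 -0.004 -0.012] rows>=0.3
at [ 509.9 -273.5   34.7] yaw 81.5 toolz [-0.004  0.002 -1.   ] w 55.0 F 32.7 q7 2.27 t 4.2 [0.8 0.8 0.4]
```

Emit:
{"api": "apply_moves", "payload": {"translation": [[-0.012,-0.005,-0.003],[-0.012,-0.005,-0.003],[-0.012,-0.005,-0.003],[-0.012,-0.005,-0.003],[-0.012,-0.005,-0.003],[-0.012,-0.005,-0.003],[-0.012,-0.005,-0.003],[-0.012,-0.005,-0.03],[-0.012,-0.005,-0.1],[-0.012,-0.005,-0.2],[-0.012,-0.005,-0.3],[-0.012,-0.005,-0.3]], "spin": [0,0,0,0,0,0,0,0,0,0,0,0], "claw": [-1,-1,-1,0.6,0.6,0.6,0.6,0.6,0.6,0.6,0.6,0.6]}}

```text
clock: 5.23
eef_pos: [518.0, -279.2, 218.9]
tool_rot: [0.234, 3.131, -0.001]
contact_force: [0.6, -0.6, -0.5]
gripper_width: 68.2
grasp_force: 0.0
```

```bash
python3 - <<'E'
from h import *
c=cap('wrist','w2.png'); w=cloud(c)
p=local(lambda h:(abs(h[...,0].astype(int)-28)<8)&(h[...,1]>110),8,110,c,(518,-285,80))
local(lambda h:(h[...,2]>0),10,70,c,(415,-346,40))
local(lambda h:(h[...,2]>0),10,70,c,(413,-228,40))
go((415,-346,200),yaw_to=80)
E
```

```text
px [ 230  138   48   62 2196] mid [ 516.9 -278.9   52.4] size [60.5 48.3 24.5] zmax 64.7 rect [ 517.2 -279.1   54.6   55.7   39.4] axis 169.5 ratio 1.22
px [ 152   59   48   48 1705] mid [ 419.3 -345.6   35.7] size [43.  44.5 30.1] zmax 50.8 rect [ 419.1 -346.8   47.2   46.4   80.9] axis 112.8 ratio 1.02
px [ 273   35   39   45 1128] mid [ 413.8 -223.1   26.7] size [38.8 33.7 29.8] zmax 41.6 rect [ 413.7 -221.9   42.3   38.     6.5] axis 167.4 ratio 1.13
to (415, -346, 200) -> [ 0.161 -0.131  0.043] rows>=3.1
at [ 521.6 -282.1  227.1] yaw 81.5 toolz [ 0.014 -0.007 -1.   ] w 68.6 F 0.0 q7 2.16 t 5.3 [ 1.5 -1.9  4. ]
spin 0.049 (deg 1.5)
```

View pics/w2.png

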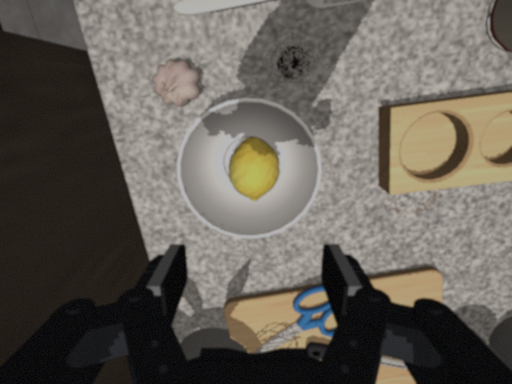

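Lemon lies in the bowl (255,168). Garlic at (177,82) next; I'm turning the closing axis toward x on the way.

Emit:
{"api": "apply_moves", "payload": {"translation": [[0.157,-0.131,0.1],[0.157,-0.131,0.1],[0.157,-0.131,0.1],[0.157,-0.131,0.1],[0.157,-0.131,0.2],[0.157,-0.131,0.2],[0.157,-0.131,0.2]], "spin": [1,1,1,1,1,1,1], "claw": [1,1,1,1,1,1,1]}}

```text
clock: 5.87
eef_pos: [410.3, -339.6, 91.8]
tool_rot: [-1.035, -2.957, -0.005]
contact_force: [-0.6, 0.4, -0.1]
gripper_width: 85.2
grasp_force: 0.0
```

```bash
python3 -c "
from h import *
go((417.5,-346,4),(417.5,-346,100),yaw_to=0)"
```

```text
to (417.5, -346, 4) -> [-0.017 -0.001  0.146] rows>=2.1
to (417.5, -346, 100) -> [-0.016 -0.001 -0.014] rows>=0.3
at [ 410.3 -339.6   91.8] yaw 51.4 toolz [-0.007  0.006 -1.   ] w 85.2 F 0.0 q7 1.96 t 5.9 [-0.6  0.4 -0.1]
spin 1.714 (deg 51.4)
```

Emit:
{"api": "apply_moves", "payload": {"translation": [[-0.016,-0.001,0],[-0.016,-0.001,0],[-0.016,-0.001,0],[-0.016,-0.001,0],[-0.016,-0.001,0]], "spin": [1,1,1,1,1], "claw": [0.7,0.7,0.7,0.7,0.7]}}

```text
clock: 6.28
eef_pos: [421.3, -349.5, 97.3]
tool_rot: [1.771, 2.593, -0.001]
contact_force: [0.4, -0.2, -0.6]
gripper_width: 72.5
grasp_force: 0.0
```

Emit:
{"api": "apply_moves", "payload": {"translation": [[0,0,0],[0,0,0],[0,0,0],[0,0,0],[0,0,0]], "spin": [1,1,1,1,1], "claw": [0.7,0.7,0.7,0.7,0.7]}}

```text
clock: 6.7
eef_pos: [421.1, -349.2, 96.8]
tool_rot: [2.38, 2.049, -0.0]
contact_force: [1.0, 0.3, -0.6]
gripper_width: 72.4
grasp_force: 0.0
```

```bash
python3 -c "
from h import *
go((417.5,-346,4),(417.5,-346,100),yaw_to=-30)"
```

```text
to (417.5, -346, 4) -> [ 0.005 -0.007  0.155] rows>=2.2
to (417.5, -346, 100) -> [ 0.004 -0.007 -0.005] rows>=0.1
at [ 421.1 -349.2   96.8] yaw -8.5 toolz [ 0.001 -0.001 -1.   ] w 72.4 F 0.0 q7 1.07 t 6.7 [ 1.   0.3 -0.6]
spin 0.715 (deg 21.5)
```

Emit:
{"api": "apply_moves", "payload": {"translation": [[0.004,-0.007,0],[0.004,-0.007,0],[0.004,-0.007,0],[0.004,-0.007,0.08],[0.004,-0.007,0.155],[0.004,-0.007,0.155],[0.004,-0.007,0.155],[0.004,-0.007,0.155],[0.004,-0.007,0.155],[0.004,-0.007,0.155],[0.004,-0.007,0.155],[0.004,-0.007,0.155]], "spin": [0.7,0.7,0.7,0.7,0.7,0.7,0.7,0.7,0.7,0.7,0.7,0.7], "claw": [0.7,0.7,0.7,0.7,0.7,0.7,0.7,-1,-1,-1,-1,-1], "squeeze": 25}}

```text
clock: 7.7
eef_pos: [418.0, -348.0, 6.0]
tool_rot: [2.71, 1.58, 0.003]
contact_force: [-0.3, 0.2, 6.7]
gripper_width: 45.7
grasp_force: 25.5
```

Emit:
{"api": "apply_moves", "payload": {"translation": [[0,0,0],[0,0,0],[0,0,-0.05],[0,0,-0.1],[0,0,-0.17],[0,0,-0.2],[0,0,-0.2],[0,0,-0.2]], "spin": [0,0,0,0,0,0,0,0], "claw": [-1,-1,-1,-1,-1,-1,-1,-1]}}

```text
clock: 8.37
eef_pos: [417.5, -347.1, 125.4]
tool_rot: [2.711, 1.58, 0.004]
contact_force: [-0.4, 0.3, 0.2]
gripper_width: 45.5
grasp_force: 26.0
```

```bash
python3 -c "
from h import *
go((516,-325,124),(516,-325,55),yaw_to=-10)"
```

```text
to (516, -325, 124) -> [0.113 0.125 0.003] rows>=2.4
to (516, -325, 55) -> [0.113 0.124 0.118] rows>=3.0
at [ 417.5 -347.1  125.4] yaw -29.5 toolz [ 0.004 -0.002 -1.   ] w 45.5 F 26.0 q7 0.72 t 8.4 [-0.4  0.3  0.2]
spin -0.650 (deg -19.5)
```

Emit:
{"api": "apply_moves", "payload": {"translation": [[0.115,0.12,0],[0.115,0.12,0],[0.115,0.12,0],[0.115,0.12,0],[0.115,0.12,0],[0.115,0.12,0.06],[0.115,0.12,0.12],[0.115,0.12,0.12],[0.115,0.12,0.12],[0.115,0.12,0.12]], "spin": [-0.7,-0.7,-0.7,-0.7,-0.7,-0.7,-0.7,-0.7,-0.7,-0.7], "claw": [-1,-1,-1,-1,-1,-1,-1,-1,-1,-1]}}

```text
clock: 9.2
eef_pos: [512.5, -322.8, 52.3]
tool_rot: [2.382, 2.046, -0.001]
contact_force: [-0.6, 0.1, 0.1]
gripper_width: 45.5
grasp_force: 25.6
```

```bash
python3 -c "
from h import *
go((516,-328,52),yaw_to=-10)"
```

```text
to (516, -328, 52) -> [-0.008  0.007  0.001] rows>=0.2
at [ 512.5 -322.8   52.3] yaw -8.7 toolz [ 0.    -0.001 -1.   ] w 45.5 F 25.6 q7 0.94 t 9.2 [-0.6  0.1  0.1]
spin 0.044 (deg 1.3)
```

Emit:
{"api": "apply_moves", "payload": {"translation": [[-0.007,0.006,0],[-0.007,0.006,0],[-0.007,0.006,0],[-0.007,0.006,0],[-0.007,0.006,0],[-0.007,0.006,-0.01],[-0.007,0.006,-0.08],[-0.007,0.006,-0.2],[-0.007,0.006,-0.3],[-0.007,0.006,-0.3],[-0.007,0.006,-0.3]], "spin": [0,0,0,0,0,0,0,0,0,0,0], "claw": [-1,-1,0.4,0.4,0.4,0.4,0.4,0.4,0.4,0.4,0.4]}}

```text
clock: 10.12
eef_pos: [517.9, -329.8, 239.9]
tool_rot: [2.371, 2.041, 0.003]
contact_force: [0.6, -0.7, 0.9]
gripper_width: 59.8
grasp_force: 0.0
```

```bash
python3 - <<'E'
from h import *
c=cap('wrist','w3.png')
go((405,200,260),(408,267,200),yaw_to=0)
E
```

```text
to (405, 200, 260) -> [ 0.844 -0.316 -0.044] rows>=13.0
to (408, 267, 200) -> [ 0.956 -0.329  0.055] rows>=14.6
at [ 517.7 -329.3  238.3] yaw -8.5 toolz [ 0.009 -0.007 -1.   ] w 59.8 F 0.0 q7 0.83 t 10.2 [ 0.5 -0.6  0. ]
spin -0.285 (deg -8.5)
```

View pics/w3.png

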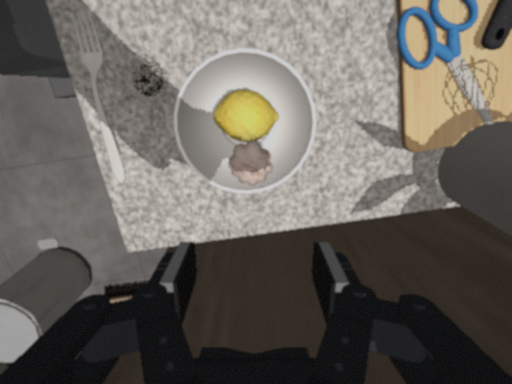

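Lemon (247,115) and garlic (250,163) are both in the bowl. Now the jar.

Emit:
{"api": "apply_moves", "payload": {"translation": [[0.956,-0.329,-0.02],[0.956,-0.329,-0.02],[0.956,-0.329,-0.02],[0.956,-0.329,-0.02],[0.956,-0.329,-0.02],[0.956,-0.329,-0.02],[0.956,-0.329,-0.02],[0.956,-0.329,-0.02],[0.956,-0.329,-0.02],[0.956,-0.329,-0.02],[0.956,-0.329,-0.02],[0.956,-0.329,-0.02]], "spin": [-0.28,-0.28,-0.28,-0.28,-0.28,-0.28,-0.28,-0.28,-0.28,-0.28,-0.28,-0.28], "claw": [1,1,1,1,1,1,1,1,1,1,1,1]}}

```text
clock: 11.17
eef_pos: [423.6, 167.5, 240.4]
tool_rot: [-2.221, -2.219, 0.001]
contact_force: [1.3, 0.6, 0.3]
gripper_width: 85.6
grasp_force: 0.0
```

```bash
python3 -c "
from h import *
go((409,266,230),yaw_to=0)"
```

```text
to (409, 266, 230) -> [ 0.164 -0.025  0.017] rows>=2.4
at [423.6 167.5 240.4] yaw -0.1 toolz [-0.002  0.001 -1.   ] w 85.6 F 0.0 q7 -0.18 t 11.2 [1.3 0.6 0.3]
spin -0.003 (deg -0.1)
```

Emit:
{"api": "apply_moves", "payload": {"translation": [[0.164,-0.025,0.017],[0.164,-0.025,0.017],[0.164,-0.025,0.017],[0.164,-0.025,0.017],[0.164,-0.025,0.017],[0.164,-0.025,0.017]], "spin": [0,0,0,0,0,0], "claw": [1,1,1,1,1,1]}}

```text
clock: 11.67
eef_pos: [410.9, 261.8, 230.5]
tool_rot: [2.226, 2.215, -0.002]
contact_force: [0.0, 0.3, -0.9]
gripper_width: 85.3
grasp_force: 0.0
```

```bash
python3 - <<'E'
from h import *
c=cap('wrist','w4.png')
al=lambda h:h[...,2]>=0
local(al,90,130,c,(408,267,50))
local(al,20,90,c,(408,267,40))
local(al,100,170,c,(408,152,50))
c=dict(np.load('top0.npz')); w=cloud(c)
m=(w[...,2]>24)&(w[...,2]<46)&(w[...,0]>465)&(w[...,0]<590)&(abs(w[...,1]+45)<110)
p=w[m]; print('stand rect',cv2.minAreaRect(p[:,:2].astype(np.float32)))
# well pixels: below top inside stand
f=(w[...,2]<24)&(abs(w[...,0]-525)<44)&(abs(w[...,1]+45)<80)
for s in(1,-1):
    g=w[f&((w[...,1]+48-0)*s>0)]; lo,hi=np.percentile(g,[2,98],axis=0); print('well',((lo+hi)/2).round(1),(hi-lo).round(1),len(g),g.mean(0).round(1))
go((409,266,60),(409,266,230))
E
```

```text
px [ 228  147   49   51 1948] mid [410.3 271.6 100.6] size [41.3 42.6 16. ] zmax 108.6 rect [410.1 270.9  45.   44.2  84.5] axis 86.7 ratio 1.06
px [233 135  40  20 395] mid [410.1 288.   54.9] size [39.5 12.5 68.1] zmax 88.9 rect [410.7 285.7  17.4  45.1  87.2] axis 178.7 ratio 3.43
px [ 229  261   51   57 2318] mid [410.9 158.9 126.5] size [45.6 39.  48.9] zmax 150.9 rect [411.2 156.5  45.4  49.3  77.1] axis 179.8 ratio 1.22
stand rect ((525.88818359375, -45.581092834472656), (170.4214324951172, 96.69277954101562), 88.65496063232422)
well [529.8  -3.8  11.4] [51.9 52.6 19.4] 224 [530.8  -4.1   8.9]
well [528.7 -83.   11.4] [64.3 66.1 17.4] 360 [529.  -82.8   9.1]
to (409, 266, 60) -> [ 0.008 -0.004  0.285] rows>=4.1
to (409, 266, 230) -> [ 0.008 -0.004  0.001] rows>=0.1
at [411.2 261.5 230.7] yaw -0.3 toolz [-0.    -0.001 -1.   ] w 85.1 F 0.0 q7 -0.30 t 11.7 [-0.6  0.4  0.3]
```

View pics/w4.png

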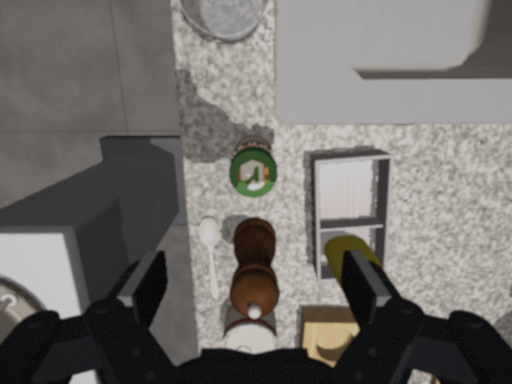

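Jar cap at (253,172), upright; the mill is at (255,285) and the stand and caddy are square to the axes. Descend on the jar.

Emit:
{"api": "apply_moves", "payload": {"translation": [[0.013,-0.002,0.1],[0.013,-0.002,0.15],[0.013,-0.002,0.2],[0.013,-0.002,0.25],[0.013,-0.002,0.285],[0.013,-0.002,0.285],[0.013,-0.002,0.285],[0.013,-0.002,0.285],[0.013,-0.002,0.285],[0.013,-0.002,0.285],[0.013,-0.002,0.285],[0.013,-0.002,0.285]], "spin": [0,0,0,0,0,0,0,0,0,0,0,0], "claw": [1,1,1,1,1,1,1,-1,-1,-1,-1,-1], "squeeze": 40}}

```text
clock: 12.72
eef_pos: [410.5, 272.3, 61.5]
tool_rot: [-2.223, -2.219, -0.004]
contact_force: [-1.0, -0.5, 6.1]
gripper_width: 44.1
grasp_force: 39.9
```

Emit:
{"api": "apply_moves", "payload": {"translation": [[0,0,0],[0,0,0],[0,0,0],[0,0,-0.03],[0,0,-0.08],[0,0,-0.14],[0,0,-0.2],[0,0,-0.26],[0,0,-0.26],[0,0,-0.26]], "spin": [0,0,0,0,0,0,0,0,0,0], "claw": [-1,-1,-1,-1,-1,-1,-1,-1,-1,-1]}}

```text
clock: 13.55
eef_pos: [411.0, 272.4, 218.2]
tool_rot: [-2.223, -2.219, -0.009]
contact_force: [-0.8, -0.1, -2.5]
gripper_width: 44.3
grasp_force: 41.3
```

```bash
python3 -c "
from h import *
go((400,240,250),(526,-3.5,200),(526,-3.5,120),yaw_to=0)"
```

```text
to (400, 240, 250) -> [-0.054 -0.018 -0.053] rows>=1.1
to (526, -3.5, 200) -> [-0.46   0.192  0.029] rows>=7.2
to (526, -3.5, 120) -> [-0.46   0.192  0.162] rows>=7.5
at [411.  272.4 218.2] yaw -0.1 toolz [ 0.004  0.004 -1.   ] w 44.3 F 41.3 q7 -0.30 t 13.6 [-0.8 -0.1 -2.5]
spin -0.003 (deg -0.1)
```

Emit:
{"api": "apply_moves", "payload": {"translation": [[-0.05,0,-0.04],[-0.1,0.01,-0.04],[-0.15,0.02,-0.04],[-0.21,0.05,-0.04],[-0.27,0.08,-0.04],[-0.33,0.12,-0.04],[-0.39,0.16,-0.04],[-0.44,0.191,-0.04],[-0.457,0.191,-0.04],[-0.457,0.191,0.03],[-0.457,0.191,0.08],[-0.457,0.191,0.08]], "spin": [0,0,0,0,0,0,0,0,0,0,0,0], "claw": [-1,-1,-1,-1,-1,-1,-1,-1,-1,-1,-1,-1]}}

```text
clock: 14.55
eef_pos: [517.2, -1.8, 160.7]
tool_rot: [-2.218, -2.209, 0.016]
contact_force: [-1.6, 1.0, -1.9]
gripper_width: 43.9
grasp_force: 41.6
```

Emit:
{"api": "apply_moves", "payload": {"translation": [[0,0,0],[0,0,0]], "spin": [0,0], "claw": [-1,-1]}}

```text
clock: 14.72
eef_pos: [523.9, -2.7, 168.7]
tool_rot: [2.223, 2.219, 0.0]
contact_force: [1.0, 0.3, -1.3]
gripper_width: 44.1
grasp_force: 41.6
```

```bash
python3 - <<'E'
from h import *
al=lambda h:h[...,2]>=0
c=cap('wrist','w5.png');o=robot.get_obs(); p=o['eef_pos']
local(al,p[2]+20,p[2]+65,c,(p[0],p[1],30))
c=cap('scene','s1.png')
local(al,p[2]-65,p[2]-10,c,(p[0],p[1],40))
np.savez('w5.npz',**c)
go((526,-1.5,100),(526,-1.5,68))
E
```

```text
px [  172   236   166   117 12849] mid [524.7  -1.7 210.7] size [53.4 40.1 36.1] zmax 228.8 rect [522.3  -2.3  44.   54.4  77.5] axis -179.7 ratio 1.33
px [268 165  17  17 252] mid [514.5 -11.5 134.5] size [31.6 36.9 47.7] zmax 158.4 rect [511.9 -15.5  22.   44.   39.8] axis 127.2 ratio 2.76
to (526, -1.5, 100) -> [0.002 0.001 0.116] rows>=1.7
to (526, -1.5, 68) -> [0.002 0.001 0.17 ] rows>=2.4
at [524.9  -2.8 169.7] yaw -0.1 toolz [ 0.004 -0.    -1.   ] w 44.0 F 41.6 q7 0.38 t 14.8 [ 0.3  0.2 -0.9]
```

View pics/w5.png

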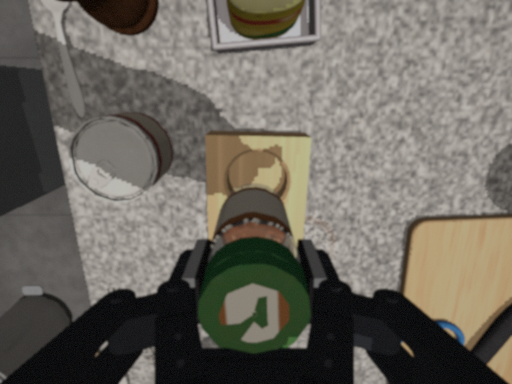

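Jar is held upright over the stand, with the small well showing at (257,175) beyond it. I'll compare jar axis and stand edges numerically.

```bash
python3 - <<'E'
from h import *
c=cap('wrist'); w=cloud(c); h=cv2.cvtColor(c['image'],cv2.COLOR_RGB2HSV)
g=(abs(h[...,0].astype(int)-60)<20)&(h[...,1]>80)&(w[...,2]>150)&(np.hypot(w[...,0]-525,w[...,1])<45)
p=w[g]; lo,hi=np.percentile(p,[1,99],axis=0); print('cap',((lo+hi)/2).round(1),(hi-lo).round(1))
m=(abs(w[...,2]-34)<7)&(abs(w[...,0]-525)<65)&(w[...,1]>-20)&(w[...,1]<70)
p=w[m]; lo,hi=np.percentile(p,[1,99],axis=0); print('stand x',lo.round(1),hi.round(1),'z med',np.median(p[:,2]))
f=(w[...,2]<24)&(abs(w[...,0]-525)<34)&(w[...,1]>5)&(w[...,1]<32)
p=w[f]; lo,hi=np.percentile(p,[2,98],axis=0); print('well part',lo.round(1),hi.round(1))
go((526,-1.5,100),(526,-1.5,68))
E
```

```text
cap [525.3  -2.1 224.8] [44.  40.9 57.2]
stand x [480.1 -19.1  28.9] [574.9  40.4  37. ] z med 35.29509519224263
well part [503.8   5.1   8.1] [550.9  20.5  10.8]
to (526, -1.5, 100) -> [0.002 0.001 0.116] rows>=1.7
to (526, -1.5, 68) -> [0.002 0.001 0.17 ] rows>=2.4
at [524.9  -2.7 169.8] yaw -0.1 toolz [ 0.004  0.    -1.   ] w 44.4 F 41.6 q7 0.38 t 14.9 [ 0.   0.1 -0.4]
```

Emit:
{"api": "apply_moves", "payload": {"translation": [[-0.001,0.003,0.03],[-0.001,0.003,0.07],[-0.001,0.003,0.1],[-0.001,0.003,0.12],[-0.001,0.003,0.135],[-0.001,0.003,0.145],[-0.001,0.003,0.155],[-0.001,0.003,0.162],[-0.001,0.003,0.168],[-0.001,0.003,0.168],[-0.001,0.003,0.168]], "spin": [0,0,0,0,0,0,0,0,0,0,0], "claw": [-1,-1,-1,-1,-1,-1,-1,-1,-1,-1,-1]}}

```text
clock: 15.78
eef_pos: [526.0, -3.7, 69.5]
tool_rot: [-2.224, -2.218, -0.003]
contact_force: [-5.1, -0.0, 11.7]
gripper_width: 44.2
grasp_force: 42.8
```

```bash
python3 -c "
from h import *
go((526,-1.5,68))"
```

```text
to (526, -1.5, 68) -> [0.004 0.    0.003] rows>=0.1
at [526.   -3.7  69.5] yaw -0.1 toolz [ 0.001  0.002 -1.   ] w 44.2 F 42.8 q7 0.48 t 15.8 [-5.1 -0.  11.7]
```

Emit:
{"api": "apply_moves", "payload": {"translation": [[0,0,0],[0,0,0],[0,0,0],[0,0,-0.02],[0,0,-0.06],[0,0,-0.12],[0,0,-0.18],[0,0,-0.24],[0,0,-0.3],[0,0,-0.3],[0,0,-0.3]], "spin": [0,0,0,0,0,0,0,0,0,0,0], "claw": [0.2,0.6,1,1,1,1,1,1,1,1,1]}}

```text
clock: 16.7
eef_pos: [526.9, -4.2, 250.0]
tool_rot: [2.222, 2.216, 0.007]
contact_force: [0.5, 0.3, -1.0]
gripper_width: 85.4
grasp_force: 0.0
```

```bash
python3 - <<'E'
from h import *
c=cap('wrist'); al=lambda h:h[...,2]>=0
local(al,95,130,c,(526,-3,40))
go((411,154,245))
E
```

```text
px [ 228  154   47   50 1798] mid [525.6  -4.2 107.1] size [42.  42.7 19. ] zmax 116.7 rect [525.8  -4.9  43.8  45.2  28.5] axis 96.5 ratio 1.07
to (411, 154, 245) -> [ 0.262 -0.192  0.005] rows>=4.7
at [525.6  -3.6 248. ] yaw -0.1 toolz [ 0.002  0.001 -1.   ] w 85.5 F 0.0 q7 0.32 t 16.8 [-0.9  0.  -0.8]
```

Jar top is at 114–116 mm, which matches 106 + 8: fully seated. On to the mill.

Emit:
{"api": "apply_moves", "payload": {"translation": [[0.262,-0.192,0.005],[0.262,-0.192,0.005],[0.262,-0.192,0.005],[0.262,-0.192,0.005],[0.262,-0.192,0.005],[0.262,-0.192,0.005],[0.262,-0.192,0.005],[0.262,-0.192,0.005]], "spin": [0,0,0,0,0,0,0,0], "claw": [1,1,1,1,1,1,1,1]}}

```text
clock: 17.42
eef_pos: [409.9, 153.4, 243.3]
tool_rot: [2.224, 2.219, -0.003]
contact_force: [-1.1, -0.1, 0.4]
gripper_width: 85.7
grasp_force: 0.0
```

```bash
python3 - <<'E'
from h import *
c=cap('wrist'); al=lambda h:h[...,2]>=0
local(al,112,170,c,(411,154,40))
local(al,141,170,c,(411,154,40))
go((410,153,103),(410,153,245))
E
```

```text
px [ 227  157   55   54 2305] mid [410.9 155.5 136.9] size [45.7 45.  28.4] zmax 151.1 rect [410.8 154.5  48.6  48.6  55.9] axis 177.3 ratio 1.03
px [248 186  14  15 159] mid [411.  153.9 148.5] size [10.8 10.9  7.2] zmax 152.1 rect [411.  153.7  11.5  10.8  89.7] axis 121.8 ratio 1.06
to (410, 153, 103) -> [ 0.001 -0.001  0.234] rows>=3.4
to (410, 153, 245) -> [ 0.001 -0.001 -0.002] rows>=0.0
at [410.6 152.6 243.6] yaw -0.3 toolz [-0.001 -0.001 -1.   ] w 85.6 F 0.0 q7 -0.25 t 17.5 [-0.3 -0.8 -0. ]
```

Emit:
{"api": "apply_moves", "payload": {"translation": [[0.002,0,0.06],[0.002,0,0.12],[0.002,0,0.18],[0.002,0,0.22],[0.002,0,0.235],[0.002,0,0.235],[0.002,0,0.235],[0.002,0,0.235],[0.002,0,0.235],[0.002,0,0.235],[0.002,0,0.235],[0.002,0,0.235]], "spin": [0,0,0,0,0,0,0,0,0,0,0,0], "claw": [1,1,1,1,1,1,1,-1,-1,-1,-1,-1], "squeeze": 60}}

```text
clock: 18.47
eef_pos: [411.9, 155.8, 104.9]
tool_rot: [2.223, 2.22, 0.005]
contact_force: [-1.0, -0.1, 8.8]
gripper_width: 45.6
grasp_force: 60.3
```

Emit:
{"api": "apply_moves", "payload": {"translation": [[0,0,0],[0,0,0],[0,0,0],[0,0,-0.03],[0,0,-0.07],[0,0,-0.12],[0,0,-0.17],[0,0,-0.17],[0,0,-0.17]], "spin": [0,0,0,0,0,0,0,0,0], "claw": [-1,-1,-1,-1,-1,-1,-1,-1,-1]}}

```text
clock: 19.22
eef_pos: [411.5, 156.1, 206.5]
tool_rot: [-2.222, -2.22, -0.007]
contact_force: [-0.9, 0.2, -2.6]
gripper_width: 45.7
grasp_force: 62.5
```

```bash
python3 - <<'E'
from h import *
c=cap('scene','s2.png')
go((410,-30,205),(410,-81,205),(526.5,-81.5,205),(526.5,-81.5,170))
E
```

```text
to (410, -30, 205) -> [-0.309  0.    -0.   ] rows>=4.5
to (410, -81, 205) -> [-0.394  0.    -0.001] rows>=5.7
to (526.5, -81.5, 205) -> [-0.395  0.195 -0.001] rows>=6.3
to (526.5, -81.5, 170) -> [-0.395  0.195  0.058] rows>=6.4
at [410.1 155.7 205. ] yaw -0.1 toolz [-0.     0.002 -1.   ] w 45.5 F 62.5 q7 -0.19 t 19.3 [-1.1 -0.3 -2.7]
```

View pics/s2.png

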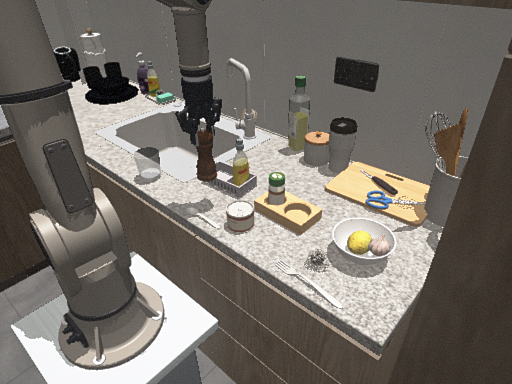

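Mill is held upright (205,150), jar stands in its small well (277,187), and the bowl holds both. Carrying the mill past the tin.

Emit:
{"api": "apply_moves", "payload": {"translation": [[-0.05,0,0],[-0.11,0,0],[-0.17,0,0],[-0.23,0,0],[-0.29,0,0],[-0.34,0.02,0],[-0.38,0.06,0],[-0.392,0.11,0],[-0.392,0.15,0],[-0.392,0.18,0],[-0.392,0.195,0],[-0.392,0.195,0]], "spin": [0,0,0,0,0,0,0,0,0,0,0,0], "claw": [-1,-1,-1,-1,-1,-1,-1,-1,-1,-1,-1,-1]}}

```text
clock: 20.27
eef_pos: [527.2, -80.0, 203.0]
tool_rot: [-2.223, -2.218, 0.005]
contact_force: [0.6, 1.3, -2.0]
gripper_width: 45.4
grasp_force: 62.6
```

Emit:
{"api": "apply_moves", "payload": {"translation": [[0,0,0],[0,0,0],[0,0,0]], "spin": [0,0,0], "claw": [-1,-1,-1]}}

```text
clock: 20.52
eef_pos: [525.6, -80.0, 205.0]
tool_rot: [-2.223, -2.217, -0.001]
contact_force: [0.0, -0.0, -1.1]
gripper_width: 45.7
grasp_force: 62.6
```

```bash
python3 - <<'E'
from h import *
c=cap('wrist','w6.png'); w=cloud(c); h=cv2.cvtColor(c['image'],cv2.COLOR_RGB2HSV)
p=robot.get_obs()['eef_pos']
m=(w[...,2]>p[2]+38)&(np.hypot(w[...,0]-p[0],w[...,1]-p[1])<15)&(w[...,2]<p[2]+52)
q=w[m]; print('knob',q[:,:].mean(0).round(1),len(q))
q=w[(w[...,2]>p[2]-120)&(w[...,2]<p[2]-15)&(np.hypot(w[...,0]-p[0],w[...,1]-p[1])<40)]
lo,hi=np.percentile(q,[1,99],axis=0); print('body',lo.round(1),hi.round(1))
m=(abs(w[...,2]-34)<7)&(abs(w[...,0]-525)<65)&(abs(w[...,1]+60)<50)
q=w[m]; lo,hi=np.percentile(q,[1,99],axis=0); print('stand',lo.round(1),hi.round(1))
go((526.8,-79.5,200),(526.8,-79.5,112))
E
```

```text
knob [526.  -80.5 249.2] 745
body [499.1 -81.4 106.5] [550.6 -51.5 186.9]
stand [ 478.1 -107.4   31.9] [573.6 -11.1  37.1]
to (526.8, -79.5, 200) -> [0.001 0.002 0.009] rows>=0.1
to (526.8, -79.5, 112) -> [0.    0.002 0.155] rows>=2.2
at [525.9 -79.9 205.2] yaw -0.1 toolz [-0.     0.001 -1.   ] w 45.9 F 62.6 q7 0.51 t 20.6 [-0.2  0.2 -1.6]
```

View pics/w6.png

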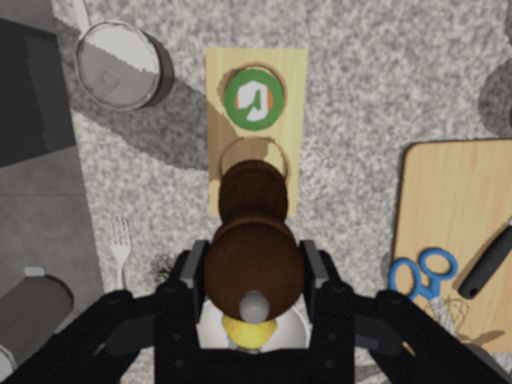

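Large well is right under the mill foot (252,155) and knob and body are aligned. Lowering.

Emit:
{"api": "apply_moves", "payload": {"translation": [[-0.001,0.002,0.03],[-0.001,0.002,0.06],[-0.001,0.002,0.085],[-0.001,0.002,0.105],[-0.001,0.002,0.12],[-0.001,0.002,0.132],[-0.001,0.002,0.142],[-0.001,0.002,0.15],[-0.001,0.002,0.157],[-0.001,0.002,0.157],[-0.001,0.002,0.157]], "spin": [0,0,0,0,0,0,0,0,0,0,0], "claw": [-1,-1,-1,-1,-1,-1,-1,-1,-1,-1,-1]}}

```text
clock: 21.48
eef_pos: [528.6, -81.3, 113.0]
tool_rot: [2.224, 2.219, 0.002]
contact_force: [-3.3, 0.7, 9.0]
gripper_width: 45.7
grasp_force: 63.4
```

```bash
python3 -c "
from h import *
go((526.5,-80.5,112))"
```

```text
to (526.5, -80.5, 112) -> [ 0.001 -0.004  0.002] rows>=0.1
at [528.6 -81.3 113. ] yaw -0.1 toolz [ 0.001  0.001 -1.   ] w 45.7 F 63.4 q7 0.59 t 21.5 [-3.3  0.7  9. ]
```

Emit:
{"api": "apply_moves", "payload": {"translation": [[0,0,0],[0,0,0],[0,0,0],[0,0,0],[0,0,-0.03],[0,0,-0.08],[0,0,-0.14],[0,0,-0.2],[0,0,-0.22],[0,0,-0.22],[0,0,-0.22]], "spin": [0,0,0,0,0,0,0,0,0,0,0], "claw": [0.2,0.6,1,1,1,1,1,1,1,1,1]}}

```text
clock: 22.4
eef_pos: [528.5, -80.9, 243.3]
tool_rot: [2.223, 2.218, 0.002]
contact_force: [0.8, 0.5, -0.2]
gripper_width: 85.5
grasp_force: 0.0
```

```bash
python3 - <<'E'
from h import *
c=cap('wrist'); al=lambda h:h[...,2]>=0
local(al,117,180,c,(526,-81,40)); local(al,148,180,c,(526,-81,40))
go((413,-227,245),(413,-227,120),yaw_to=30)
E
```

```text
px [ 224  161   57   56 2436] mid [528.  -81.2 143.9] size [46.1 44.5 30.7] zmax 159.3 rect [527.7 -82.3  48.4  48.2  43.9] axis -178.0 ratio 1.04
px [245 192  15  15 178] mid [527.8 -82.7 154.1] size [11.3 10.3 11.7] zmax 159.9 rect [528.  -83.9  11.6  12.8  17.3] axis -179.6 ratio 1.04
to (413, -227, 245) -> [-0.245 -0.191 -0.005] rows>=4.5
to (413, -227, 120) -> [-0.245 -0.191  0.204] rows>=5.3
at [527.8 -80.5 242.1] yaw -0.1 toolz [-0.001  0.001 -1.   ] w 85.3 F 0.0 q7 0.49 t 22.4 [-0.   0.2  0.1]
spin -1.004 (deg -30.1)
```

Mill top is at 158–159 mm (150 + 8): seated. Last, the scourer, with the closing axis turned clear of bowl and fork.

Emit:
{"api": "apply_moves", "payload": {"translation": [[-0.245,-0.191,0],[-0.245,-0.191,0],[-0.245,-0.191,0],[-0.245,-0.191,0],[-0.245,-0.191,0],[-0.245,-0.191,0]], "spin": [-1,-1,-1,-1,-1,-1], "claw": [1,1,1,1,1,1]}}

```text
clock: 22.95
eef_pos: [407.8, -232.3, 241.9]
tool_rot: [-1.587, -2.708, 0.002]
contact_force: [-0.2, 0.3, -0.0]
gripper_width: 85.4
grasp_force: 0.0
```

Emit:
{"api": "apply_moves", "payload": {"translation": [[0,0,0],[0,0,0],[0,0,0],[0,0,0],[0,0,0],[0,0,0]], "spin": [-1,-1,-1,-1,-1,-1], "claw": [1,1,1,1,1,1]}}

```text
clock: 23.45
eef_pos: [413.0, -226.4, 241.6]
tool_rot: [-0.817, -3.031, -0.001]
contact_force: [0.3, -0.4, 0.4]
gripper_width: 85.2
grasp_force: 0.0
```

```bash
python3 - <<'E'
from h import *
c=cap('wrist','w7.png'); al=lambda h:h[...,2]>=0
local(al,6,60,c,(414,-226,40)); local(al,15,60,c,(414,-226,40))
go((414,-227,16),(414,-227,100),yaw_to=60)
E
```

```text
px [242 143  31  34 745] mid [ 414.6 -222.6   25.3] size [38.3 38.  31.6] zmax 41.1 rect [ 414.1 -222.2   36.6   41.3   55.3] axis 155.1 ratio 1.09
px [244 145  28  32 652] mid [ 416.2 -222.2   30.8] size [35.6 31.9 20.9] zmax 41.2 rect [ 415.  -222.    32.9   40.2   61.5] axis 157.1 ratio 1.11
to (414, -227, 16) -> [-0.002  0.001  0.376] rows>=5.4
to (414, -227, 100) -> [-0.002  0.     0.236] rows>=3.4
at [ 413.  -226.7  241.9] yaw 59.8 toolz [-0.002  0.001 -1.   ] w 85.7 F 0.0 q7 1.70 t 23.5 [-0.5 -0.7  0.3]
spin -0.008 (deg -0.2)
```

View pics/w7.png

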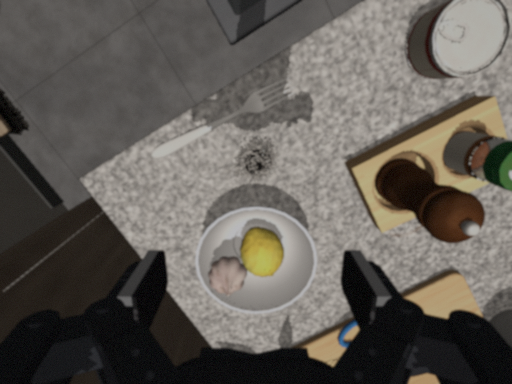

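Scourer at (257,157), clear of bowl and fork along the closing line. Grasping.

Emit:
{"api": "apply_moves", "payload": {"translation": [[-0.004,0.001,0.1],[-0.004,0.001,0.17],[-0.004,0.001,0.24],[-0.004,0.001,0.3],[-0.004,0.001,0.35],[-0.004,0.001,0.389],[-0.004,0.001,0.389],[-0.004,0.001,0.389],[-0.004,0.001,0.389],[-0.004,0.001,0.389],[-0.004,0.001,0.389],[-0.004,0.001,0.389]], "spin": [0,0,0,0,0,0,0,0,0,0,0,0], "claw": [1,1,1,1,1,1,1,1,-1,-1,-1,-1], "squeeze": 30}}

```text
clock: 24.5
eef_pos: [417.7, -229.2, 12.1]
tool_rot: [0.815, 3.029, 0.0]
contact_force: [-0.2, 1.0, 5.6]
gripper_width: 55.7
grasp_force: 30.9
```

Emit:
{"api": "apply_moves", "payload": {"translation": [[0,0,0],[0,0,0],[0,0,0],[0,0,-0.05],[0,0,-0.1],[0,0,-0.16],[0,0,-0.22],[0,0,-0.28],[0,0,-0.34],[0,0,-0.36],[0,0,-0.36]], "spin": [0,0,0,0,0,0,0,0,0,0,0], "claw": [-1,-1,-1,-1,-1,-1,-1,-1,-1,-1,-1]}}

```text
clock: 25.42
eef_pos: [418.1, -230.4, 230.7]
tool_rot: [0.814, 3.022, 0.001]
contact_force: [1.0, -0.6, -0.9]
gripper_width: 56.3
grasp_force: 32.5
```

```bash
python3 -c "
from h import *
go((425,0,225),(425,120,225),(420,226,225),(528,226,225),(528,226,120),yaw_to=45)"
```

```text
to (425, 0, 225) -> [0.183 0.338 0.009] rows>=5.5
to (425, 120, 225) -> [0.284 0.511 0.008] rows>=8.4
to (420, 226, 225) -> [0.38  0.659 0.008] rows>=10.9
to (528, 226, 225) -> [0.224 0.75  0.01 ] rows>=11.3
to (528, 226, 120) -> [0.226 0.749 0.185] rows>=11.6
at [ 418.1 -230.4  230.7] yaw 59.8 toolz [ 0.011 -0.002 -1.   ] w 56.3 F 32.5 q7 1.73 t 25.4 [ 1.  -0.6 -0.9]
spin 0.495 (deg 14.8)
```

Emit:
{"api": "apply_moves", "payload": {"translation": [[0.224,0.749,0.01],[0.224,0.749,0.01],[0.224,0.749,0.01],[0.224,0.749,0.01],[0.224,0.749,0.01],[0.224,0.749,0.01],[0.224,0.749,0.01],[0.224,0.749,0.01],[0.224,0.749,0.01],[0.224,0.749,0.01],[0.224,0.749,0.01],[0.224,0.749,0.01]], "spin": [0.5,0.5,0.5,0.5,0.5,0.5,0.5,0.5,0.5,0.5,0.5,0.5], "claw": [-1,-1,-1,-1,-1,-1,-1,-1,-1,-1,-1,-1]}}

```text
clock: 26.42
eef_pos: [524.1, 233.7, 218.5]
tool_rot: [-1.197, -2.903, -0.003]
contact_force: [0.6, 0.5, -0.2]
gripper_width: 56.3
grasp_force: 32.5
```

Emit:
{"api": "apply_moves", "payload": {"translation": [[0,0,0],[0,0,0],[0,0,0]], "spin": [0,0,0], "claw": [-1,-1,-1]}}

```text
clock: 26.67
eef_pos: [524.7, 226.4, 219.2]
tool_rot: [1.207, 2.9, -0.002]
contact_force: [0.3, -0.1, -1.0]
gripper_width: 56.0
grasp_force: 32.5
```

```bash
python3 - <<'E'
from h import *
c=cap('wrist','w8.png'); w=cloud(c)
m=(abs(w[...,2]-43)<7)&(abs(w[...,0]-528)<60)&(abs(w[...,1]-193)<100)
q=w[m]; lo,hi=np.percentile(q,[1,99],axis=0); print('caddy',lo.round(1),hi.round(1),len(q))
go((528,227,200),(528,227,45),yaw_to=45)
E
```

```text
caddy [479.7 112.8  36.4] [568.7 274.5  48.7] 1598
to (528, 227, 200) -> [-0.002  0.005  0.033] rows>=0.5
to (528, 227, 45) -> [-0.002  0.005  0.291] rows>=4.2
at [524.9 225.7 219.5] yaw 44.7 toolz [-0.    -0.001 -1.   ] w 55.9 F 32.5 q7 0.62 t 26.7 [ 0.3  0.4 -0. ]
spin -0.010 (deg -0.3)
```

View pics/w8.png

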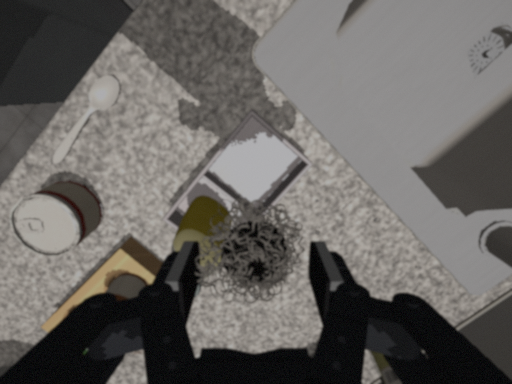

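Scourer is held at (255,250); the empty bay is at (255,165), with the soap beside it at (205,220). I'll turn to close along x so the gripper body stays clear of the soap.

Emit:
{"api": "apply_moves", "payload": {"translation": [[-0.003,0.002,0],[-0.003,0.002,0],[-0.003,0.002,0],[-0.003,0.002,0],[-0.003,0.002,0]], "spin": [1,1,1,1,1], "claw": [-1,-1,-1,-1,-1]}}

```text
clock: 27.13
eef_pos: [527.1, 225.2, 219.9]
tool_rot: [1.924, 2.483, 0.0]
contact_force: [0.4, -0.4, -0.2]
gripper_width: 56.2
grasp_force: 32.5
```

Emit:
{"api": "apply_moves", "payload": {"translation": [[0,0,0],[0,0,0],[0,0,0],[0,0,0]], "spin": [0.5,0.5,0.5,0.5], "claw": [-1,-1,-1,-1]}}

```text
clock: 27.47
eef_pos: [527.1, 226.4, 219.6]
tool_rot: [2.222, 2.221, 0.0]
contact_force: [-0.4, 0.1, 0.2]
gripper_width: 56.4
grasp_force: 32.5
```

```bash
python3 - <<'E'
from h import *
c=cap('wrist'); w=cloud(c); p=robot.get_obs()['eef_pos']
m=(w[...,2]>p[2]-8)&(w[...,2]<p[2]+36)&(np.hypot(w[...,0]-p[0],w[...,1]-p[1])<37)
q=w[m]; lo,hi=np.percentile(q,[3,97],axis=0); print('scourer-ish',lo.round(1),hi.round(1),len(q))
go((527,225,50),yaw_to=0)
E
```

```text
scourer-ish [496.5 215.5 218.2] [558.3 253.8 252.8] 8685
to (527, 225, 50) -> [-0.003 -0.     0.283] rows>=4.1
at [527.1 226.6 219.6] yaw 0.0 toolz [ 0.  0. -1.] w 55.9 F 32.5 q7 -0.07 t 27.5 [-0.1  0.1  0.3]
spin 0.000 (deg 0.0)
```

Emit:
{"api": "apply_moves", "payload": {"translation": [[-0.001,0,0.06],[-0.001,0,0.12],[-0.001,0,0.18],[-0.001,0,0.23],[-0.001,0,0.265],[-0.001,0,0.285],[-0.001,0,0.285],[-0.001,0,0.285],[-0.001,0,0.285],[-0.001,0,0.285]], "spin": [0,0,0,0,0,0,0,0,0,0], "claw": [-1,-1,-1,-1,-1,-1,-1,-1,-1,-1]}}

```text
clock: 28.35
eef_pos: [528.7, 227.2, 50.5]
tool_rot: [2.222, 2.219, 0.006]
contact_force: [-0.5, 1.4, 0.3]
gripper_width: 56.3
grasp_force: 32.5
```

Emit:
{"api": "apply_moves", "payload": {"translation": [[0,0,0],[0,0,0],[0,0,0],[0,0,0],[0,0,0],[0,0,-0.05],[0,0,-0.12],[0,0,-0.2],[0,0,-0.28],[0,0,-0.35],[0,0,-0.35]], "spin": [0,0,0,0,0,0,0,0,0,0,0], "claw": [1,1,1,1,1,1,1,1,1,1,1]}}

```text
clock: 29.27
eef_pos: [530.2, 226.6, 265.4]
tool_rot: [2.221, 2.215, 0.016]
contact_force: [1.5, 0.3, 0.3]
gripper_width: 85.7
grasp_force: 0.0
```

```bash
python3 - <<'E'
from h import *
a=cap('wrist','x.png')['image']; b=cap('scene')['image']
cv2.imwrite('pics/f1.png',cv2.cvtColor(np.hstack([cv2.resize(a[60:320,100:420],(400,325)),cv2.resize(b[110:350,120:440],(400,325))]),cv2.COLOR_RGB2BGR))
go((400,100,300))
E
```

```text
to (400, 100, 300) -> [-0.212 -0.215 -0.065] rows>=4.4
at [529.4 226.7 262.5] yaw -0.1 toolz [ 0.007  0.003 -1.   ] w 85.7 F 0.0 q7 -0.10 t 29.4 [ 0.8 -0.7 -0.3]
```

View pics/f1.png

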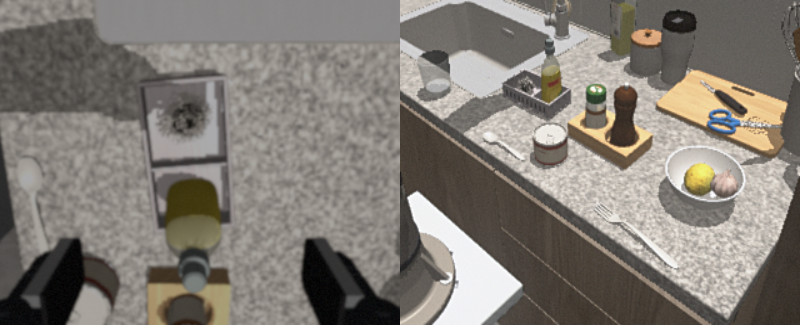

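The scourer sits on the floor of the empty bay (185,120). The jar and mill stand upright in their wells at (595,105) and (625,115), the bowl holds lemon and garlic, and the tin and glass are where they were. The gripper is clear, so I'm handing in after a short settle.

Emit:
{"api": "apply_moves", "payload": {"translation": [[0,0,-0.02],[0,0,-0.02],[0,0,-0.02],[0,0,-0.02],[0,0,-0.02],[0,0,-0.02]], "spin": [0,0,0,0,0,0], "claw": [1,1,1,1,1,1]}}

```text
clock: 29.87
eef_pos: [526.5, 226.8, 269.4]
tool_rot: [-2.224, -2.218, 0.003]
contact_force: [-0.1, 0.5, 0.3]
gripper_width: 85.2
grasp_force: 0.0
```

```bash
python3 -c "
from h import *
print(robot.finish_job())"
```

```text
the job is handed in; nothing more can be done
None
```

The job is handed in at about 30 s: lemon and garlic are in the bowl, jar and mill are seated on the floors of their wells, the scourer is in the empty caddy bay, and the tin and glass were not touched; no verdict was returned.

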